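Prime the chassis-lubrication set on the bench

ROBOT

A 6-joint arm with a two-finger parallel gripper is mounted at the origin on the work surface. World frame = base frame: x ahead of the robot, y to its left, z up, the work surface at z = 0. Lengths are in mm, angles in rad, forces in N, time in s.
With the tool pointing down it reaches from about 350 to 875 mm from the base axis. Payload 4.2 kg.
Tool frame: the origin (TCP) lies midway between the tips of the shut fingers; the grasp point (between the pads) lies 19 mm behind it (arm.tcp_to_grasp is the distance from the TCP to the grasp point, in mm); z points along the fingers, y is the line along which they close (so a half turn about z gives the same grasp; the last joint's range is limited). The gripper opens to 85 mm and grips with 20 to 120 N. Pads are 22 mm wide; open, the fingers measure 114 mm over their backs; the gripper's body (76 mm by 85 mm) begins 54 mm behind the grasp point. The pads swing forward as they close: fully open they stand 13 mm farther back than shut.
Start: joints at [1.571, 0.385, 0.008, 0, -1.194, -0.259], TCP at [159.919, 604.173, 231.312] pointing down, gripper open.
Joint ranges: [-3.14, 3.14], [-1.21, 2.06], [-1.07, 1.41], [-3.16, 2.05], [-2.99, -0.16], [-3.1, 3.1]. Speed limits (rad/s): [2.79, 2.79, 3.14, 3.14, 3.14, 3.14].

INTERFACE

Orientations are given as a unit quaternion [x, y, z, w].
In Python, from bench import arm, imaging, job, models gives the robot as it stands.
- The arm moves only by the tool arm_command, never from a script. Its argument "rows" is a list of rows, each an object with "grip": the opening, from 0 (shut) to 1 (fully open); "linear": the shift along the tool's x, y, z in mm, a list of three; "rot": the turn, a rotation vector about the tool's x, y, z in rad, a list of three. In form: [{"grip": grip, "linear": [tx, ty, tz], "rot": [rx, ry, rz]}, ...]. A call has 1 to 10 rows; each row is the pose to reach, as a shift and turn from the pose commanded when the call began, along the tool's axes at that moment; what a row does not reach only later rows make up. A row lasts 1/8 s, in which the tool goes at most 62.5 mm and 10.7 degrees, less where a joint would pass 70% of its speed; a pose out of reach is approached as far as the arm can. A call with a gripper value outside its range is refused whole. The fingers move at their own pace and stop on an object; the grip force is fixed at half the most. Time passes only in rows, so rows that repeat a pose let the fingers close. It gives the time, the measured TCP pose, the force, the opening and the grip force at its end, in the units of the state.
- arm.read_state(): the state, without advancing time (a new reading comes with each control period).
- imaging.get_image(name): name is "scene" or "top" or "wrist"; returns a dict with "frame" (420x560x3 uint8, red, green, blue), "fx", "fy", "cx", "cy" (pixels), "extrinsics" (4x4, takes a point from world to camera coordinates); the wrist camera has in their place "T_tool_cam" (4x4, takes a point from camera to tool coordinates, whose origin is the TCP and whose axes are the flange's). Camera axes: x right, y down, z forward; pixel columns grow to the right and rows downward; lengths in mm; the calibration is good to about 2 mm. A picture is of the moment at which its call begins: read the wrist's pose just before it. There is no depth.
- job.job_done(): hands the job in; it is judged then, once.
Trained networks look in a picture, given as the dict that the camera call returned (one of the last four; its "shot" number tells which), for a name from the list of things; names that differ only in an ending like _2 or _b are one class to them, and where a whole thing is asked for, a point or a joint stands for the part that bears it (a point fixed in the world has none). Each returns a list of dicts, best first, with "score" (0 to 1); they miss things now and then, are a little off and sometimes report something else, mostly with a low value. They report only what shows in the picture. A call takes as long as a camera call.
- models.spot_in(picture, query): "rect" ([left, top, right, bottom] in pixels, round what is visible of it).
- models.tip_of(picture, query): "pixel" ([column, row] in pixels: a listed point, or the origin of a listed thing).
The state is a dict: "clock": time; "joints": joint angles; "joint_vel": joint speeds; "joint_efforts": joint torques, N m; "position": TCP position; "ee_rot": TCP orientation; "contact_force": force on the tool from outside, world axes, zero at the start; "wrist_torque": the same for the moment, N m; "gripper_width": finger opening in mm; "grasp_force": force on a finger pad.
Only numpy, scipy, OpenCV 4.12 (cv2) and the standard library are available. Lean on these libraries where they do the work, as an engineer would, in place of code of your own. Each camera call takes 0.05 s, during which the arm holds its last target. There are 200 camera calls.

TASK

Prime the chassis-lubrication set that is bolted up on the workbench: with the fingertips, push the hand pump's black palm knob down and let it spring back up, in full strokes, again and again until the indicator pin on the side of the distributor block has come fully out. Leave the plunger up, do not touch the pin itself, and pick up or shift nothing else on the bench.

Things in the scene. Friction and masses are not known exactly. Their poses are not given: they have to be found in the camera images.
- lube_set: the lubrication set, one unit fixed to the bench: dark steel base plate 120 mm (x) by 295 mm (y, -160 to +135 mm), 8 mm thick; on it in a row along y the white reservoir with black cap (84 mm across, top at 141 mm, y = +86 mm), the aluminium hand pump (84 mm across its foot, y = 0) and the steel distributor block. Origin on the bench under the plunger's axis, z up
- distributor (a point): centre of the top of the steel distributor block: five bolted slices, 72 (x) by 50 (y) by 46 mm, top 69 mm above the bench, with small black-capped brass fittings up to 86 mm; at x = -10, y = -86 mm of the set, joined to the pump by a bent steel feed pipe up to 100 mm high
- pump_knob: the pump's black palm knob: a flat-topped disc 48 mm across and 14 mm thick on a 38 mm skirt, with a bare coil spring under it; the highest part of the set, nothing near it is taller. Origin at the centre of its top face, 178 mm above the bench with the plunger up; it moves straight down by up to 25 mm
- plunger (a joint): how far the plunger is pressed, in m: 0 = up, 0.025 = hard bottom stop (it need not be reached). A stroke counts as full when it goes 17 mm or more down and then comes back to within 4 mm of the top. The return spring takes 6 N to start and, with the pumping effort, 11 to 16 N when down; let go, it comes up by itself
- indicator (a joint): how far the indicator pin stands out, in m: starts between 0 and 0.005, stops at 0.024, counts as fully out from 0.021. Each full stroke feeds it out by about 3.4 mm on the way down (the first may differ), a short one by less or nothing; on the upstroke it stays. Once it is out, more strokes only bypass inside the pump
- indicator_pin: steel pin 9 mm across that slides out level, towards -y of the set, from a brass bush on the distributor's -y face, 46 mm above the bench. Origin at the centre of its free tip: at joint value 0 at x = -10, y = -126 mm of the set, 3 mm proud of the bush. A dark ring round its root, 20.5 to 24 mm behind the tip, clears the bush only when the pin is fully out
- spanner: bystander: combination spanner, 170 mm long and 8 mm thick, lying on the bench on the robot's side of the base plate; origin at the middle of its underside, x along it
- plug_box: bystander: open brown cardboard tray of old spark plugs, 85 x 70 x 30 mm, on the bench just beyond the base plate; origin at the centre of its underside
- socket: bystander: steel socket standing on the bench just beyond the base plate, 33 mm across and 40 mm tall; origin at the centre of its underside
- spray_can: bystander: spray can, 62 mm across and about 175 mm tall, standing to one side of the bench; origin at the centre of its underside
- paste_jar: bystander: black paste jar with steel lid, 86 mm across and 104 mm tall, standing to one side; origin at the centre of its underside
- oil_filter: bystander: white spin-on oil filter, 76 mm across and 94 mm tall, standing to one side; origin at the centre of its underside
- tape_roll: bystander: grey roll of tape lying flat, 100 mm across, 48 mm high, 76 mm bore; origin at the centre of its underside

How it is judged (in metres and radians):
On the way, in this order (a step that is already met when the one before it is completed fails the run):
1. first full stroke: the fingers hold the plunger at least 17 mm down (value of joint plunger above 0.017 m and contact force between the fingers and pump_knob above 1 N).
2. the plunger has sprung back up (within 4 mm) after the first stroke (value of joint plunger below 0.004 m).
3. second full stroke: the fingers hold the plunger at least 17 mm down (all of step 1).
4. the plunger has sprung back up (within 4 mm) after the second stroke (value of joint plunger below 0.004 m).
5. third full stroke: the fingers hold the plunger at least 17 mm down (all of step 3).
6. the plunger has sprung back up (within 4 mm) after the third stroke (value of joint plunger below 0.004 m).
7. the indicator pin is fully out (21 mm or more of its 24 mm) (value of joint indicator above 0.021 m), for 0.2 s.
At the end, for the whole second after the job is handed in: The indicator pin stands at least 21 mm out, the plunger is back up (within 3 mm) and still, and every bystander is upright within 30 mm of where it began (value of joint indicator above 0.021 m and value of joint plunger below 0.003 m and velocity of joint plunger below 0.01 m/s and not (distance of any of spanner, plug_box, socket, spray_can, paste_jar, oil_filter, tape_roll from where it was at the start of the episode above 0.03 m or angle between any of spanner, plug_box, socket, spray_can, paste_jar, oil_filter, tape_roll's own z axis and vertical above 0.5 rad)); the robot touches nothing.
It fails at once if the indicator pin is touched by the fingers or the arm (contact force between any of the fingers, the arm and indicator_pin above 1 N).
It fails at once if a bystander is lifted, tipped or shifted by more than 30 mm (distance of any of spanner, plug_box, socket, spray_can, paste_jar, oil_filter, tape_roll from where it was at the start of the episode above 0.03 m or angle between any of spanner, plug_box, socket, spray_can, paste_jar, oil_filter, tape_roll's own z axis and vertical above 0.5 rad).
It also fails if it takes over 51 s, if anything falls off the work surface, if the arm or the gripper's body presses on something with over 40 N, if the wrist force passes 120 N, or if a joint passes its speed limit or range.

## Working session

There is one attempt and no reset: what is moved stays moved. The work goes in short steps, Python scripts to look and compute and a tool call to move; the robot and the scene stay as the last step left them, time stands still between calls to the robot, and variables do not carry over. Pictures are saved under pics/ and viewed, at most 10 in all, crops included, and the job is handed in when it is done.

Besides the shell and the picture viewer there is one more tool, called after ">>>" by a JSON object that holds its "fn" and its "kwargs", one argument or row to a line. arm_command: Moves the arm, as the interface text tells. Its arguments: {"type":"object","properties":{"rows":{"type":"array"}},"required":["rows"]}

```bash
mkdir -p pics
cat > h.py <<'E'
import numpy as np, cv2
from scipy.spatial.transform import Rotation as R
from bench import arm, imaging, job, models
def ray(p,px,s=None):
    d=np.array([(px[0]-p["cx"])/p["fx"],(px[1]-p["cy"])/p["fy"],1])
    if "extrinsics" in p:
        E=np.array(p["extrinsics"]);Rm=E[:3,:3].T;return -Rm@E[:3,3],Rm@d
    T=np.array(p["T_tool_cam"]);Q=R.from_quat(s["ee_rot"]).as_matrix()
    return Q@T[:3,3]+s["position"],Q@T[:3,:3]@d
def atz(p,px,z,s=None):
    o,d=ray(p,px,s);return o+d*(z-o[2])/d[2]
def save(p,n): cv2.imwrite("pics/"+n,cv2.cvtColor(p["frame"],cv2.COLOR_RGB2BGR))
E
python3 - <<'E'
from h import *
s=arm.read_state();print(s)
Z={"pump_knob":178,"distributor":69,"indicator_pin":46,"spray_can":0,"lube_set":0,"spanner":0,"socket":0,"plug_box":0,"paste_jar":0,"oil_filter":0,"tape_roll":0}
for c in ("scene","top"):
    p=imaging.get_image(c);save(p,c+".png")
    for k in Z:
        for r in models.tip_of(p,k)[:1]:
            print(c,k,round(r["score"],2),np.round(r["pixel"]),atz(p,r["pixel"],Z[k]).round(1))
Q=R.from_quat(s["ee_rot"]).as_matrix();print(Q.round(3))
E
```

```text
{'clock': 0.0, 'joints': array([ 1.57056852e+00,  3.85579070e-01,  6.58546614e-03, -5.18417640e-04,
       -1.19398982e+00, -2.58602884e-01]), 'joint_vel': array([-0.00089531, -0.00037683, -0.00218402,  0.00056729, -0.00078712,
        0.00117379]), 'joint_efforts': array([-5.09837664e-04, -3.92291379e+01,  1.88399023e+01,  4.18629795e+00,
       -4.57428003e-03,  7.43120637e-06]), 'position': array([159.79398475, 603.60636806, 230.18931882]), 'ee_rot': array([ 9.91624546e-01, -1.29149160e-01, -9.80313513e-05,  1.11547519e-03]), 'contact_force': array([-0.23473999, -0.32594549,  0.68219472]), 'wrist_torque': array([-0.02408597, -0.02308365,  0.01534133]), 'grasp_force': 0.0, 'gripper_width': 85.38107451492927}
scene pump_knob 0.66 [274. 188.] [564.8 -25.8 178. ]
scene distributor 0.97 [250. 209.] [ 547.6 -116.1   69. ]
scene indicator_pin 0.48 [276. 188.] [ 396.2 -135.1   46. ]
scene spray_can 0.72 [474. 278.] [402.4 441.3   0. ]
scene lube_set 0.95 [276. 245.] [562.4 -22.1   0. ]
scene spanner 0.54 [317. 225.] [429.4  20.8   0. ]
scene socket 0.53 [209. 250.] [ 675.9 -154.5   -0. ]
scene plug_box 0.65 [265. 289.] [707.9  46.1   0. ]
scene paste_jar 0.77 [146. 205.] [ 621.6 -438.9    0. ]
scene oil_filter 0.69 [446. 333.] [600.8 441.1   0. ]
scene tape_roll 0.59 [195. 168.] [ 386.1 -461.3    0. ]
top pump_knob 0.74 [292. 208.] [561.9 -36.8 178. ]
top distributor 0.59 [314. 222.] [ 539.1 -107.1   69. ]
top spray_can 0.58 [141. 265.] [401.4 429.7   0. ]
top lube_set 0.58 [284. 215.] [566.5 -18.1   0. ]
top socket 0.42 [327. 184.] [ 670.3 -154.5    0. ]
top plug_box 0.67 [270. 177.] [690.4  29.5   0. ]
top paste_jar 0.66 [415. 201.] [ 620.  -438.2    0. ]
top oil_filter 0.72 [143. 202.] [600.4 434.7   0. ]
top tape_roll 0.77 [422. 278.] [ 374.6 -457.5    0. ]
[[ 0.967 -0.256 -0.   ]
 [-0.256 -0.967 -0.002]
 [ 0.     0.002 -1.   ]]
```

View pics/scene.png

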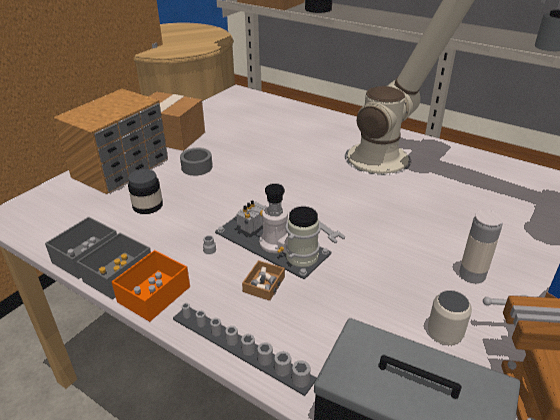

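View pics/top.png

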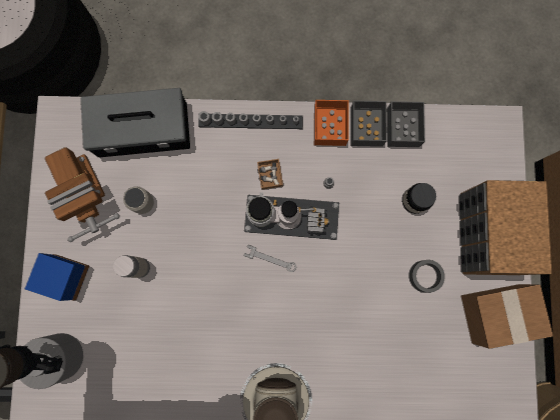

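The set is in the middle of the bench, with its knob at top-view pixel (289,208) and scene-view pixel (274,190). The spanner lies on the robot's side at (270,258). The path over at z of about 260 is clear. I'm moving over it with the fingers shut.

>>> {"fn": "arm_command", "kwargs": {
  "rows": [
    {"grip": 0,"linear": [46,42,-30],"rot": [0,0,0]},
    {"grip": 0,"linear": [92,85,-40],"rot": [0,0,0]},
    {"grip": 0,"linear": [138,127,-40],"rot": [0,0,0]},
    {"grip": 0,"linear": [184,170,-40],"rot": [0,0,0]},
    {"grip": 0,"linear": [230,212,-40],"rot": [0,0,0]},
    {"grip": 0,"linear": [276,254,-40],"rot": [0,0,0]},
    {"grip": 0,"linear": [322,297,-40],"rot": [0,0,0]},
    {"grip": 0,"linear": [368,339,-40],"rot": [0,0,0]},
    {"grip": 0,"linear": [414,381,-40],"rot": [0,0,0]},
    {"grip": 0,"linear": [460,424,-40],"rot": [0,0,0]}
  ]
}}

```text
clock: 2.45
position: [492.8, 81.4, 271.8]
ee_rot: [0.992, -0.129, 0.001, -0.0]
contact_force: [1.1, 0.8, 0.3]
gripper_width: -0.4
grasp_force: 0.0
```

>>> {"fn": "arm_command", "kwargs": {
  "rows": [
    {"grip": 0,"linear": [46,42,0],"rot": [0,0,0]},
    {"grip": 0,"linear": [91,84,0],"rot": [0,0,0]},
    {"grip": 0,"linear": [91,84,0],"rot": [0,0,0]},
    {"grip": 0,"linear": [91,84,0],"rot": [0,0,0]}
  ]
}}

```text
clock: 2.95
position: [558.1, -21.4, 271.1]
ee_rot: [0.992, -0.129, -0.0, -0.0]
contact_force: [0.1, 0.3, 0.1]
gripper_width: -0.1
grasp_force: 0.0
```

Run:
```python
from h import *
s=arm.read_state();p=imaging.get_image("wrist");save(p,"w1.png")
print(s["position"],s["clock"])
Q=R.from_quat(s["ee_rot"]).as_matrix()
for k,z in (("pump_knob",178),("distributor",69),("indicator_pin",46)):
    for r in models.tip_of(p,k)[:2]:
        w=atz(p,r["pixel"],z,s);print(k,r["score"],r["pixel"],w.round(1),"tool shift",(Q.T@(w-s["position"])).round(1))
for r in models.spot_in(p,"pump_knob")[:2]:print(r)
q=imaging.get_image("top")
for r in models.tip_of(q,"pump_knob")[:2]:print(r,atz(q,r["pixel"],178).round(1))
```

```text
[558.1365713  -21.37621204 271.05465818] 2.95
pump_knob 0.77 [285.7, 209.1] [559.2 -27.9 178. ] tool shift [ 2.7  6.  93.1]
distributor 0.89 [356.9, 175.2] [ 542.3 -113.7   69. ] tool shift [  8.5  93.3 202. ]
distributor 0.62 [211.8, 79.5] [686.2  19.4  69. ] tool shift [113.4 -72.3 202. ]
{'rect': [255.3, 177.4, 315.0, 229.1], 'score': 0.67}
{'pixel': [138.6, 267.7], 'score': 0.74} [387.4 386.1 178. ]
{'pixel': [292.1, 208.7], 'score': 0.45} [561.1 -38.2 178. ]
```

View pics/w1.png

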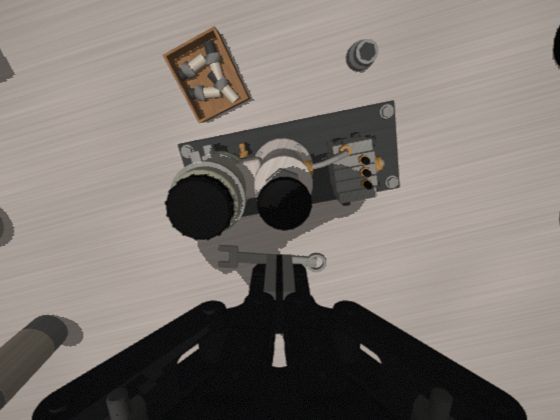

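The wrist view shows the knob disc centred near (285,203). That is about (8, 6) mm from the TCP in tool x and y, with the top face roughly 93 mm below. I'm going down for a first stroke.

>>> {"fn": "arm_command", "kwargs": {
  "rows": [
    {"grip": 0,"linear": [8,6,40],"rot": [0,0,0]},
    {"grip": 0,"linear": [8,6,80],"rot": [0,0,0]},
    {"grip": 0,"linear": [8,6,95],"rot": [0,0,0]},
    {"grip": 0,"linear": [8,6,105],"rot": [0,0,0]},
    {"grip": 0,"linear": [8,6,115],"rot": [0,0,0]},
    {"grip": 0,"linear": [8,6,115],"rot": [0,0,0]},
    {"grip": 0,"linear": [8,6,115],"rot": [0,0,0]}
  ]
}}

```text
clock: 4.18
position: [563.1, -29.1, 158.9]
ee_rot: [0.992, -0.128, -0.001, 0.001]
contact_force: [-7.4, 1.0, 10.4]
gripper_width: 0.1
grasp_force: 5.0
```

>>> {"fn": "arm_command", "kwargs": {
  "rows": [
    {"grip": 0,"linear": [0,0,3],"rot": [0,0,0]},
    {"grip": 0,"linear": [0,0,3],"rot": [0,0,0]}
  ]
}}

```text
clock: 4.42
position: [563.1, -29.0, 156.6]
ee_rot: [0.992, -0.128, -0.001, 0.001]
contact_force: [-9.2, 2.0, 12.9]
gripper_width: 0.2
grasp_force: 6.3
```

Run:
```python
from h import *
p=imaging.get_image("wrist");save(p,"w2.png")
```

```text
(no output)
```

View pics/w2.png

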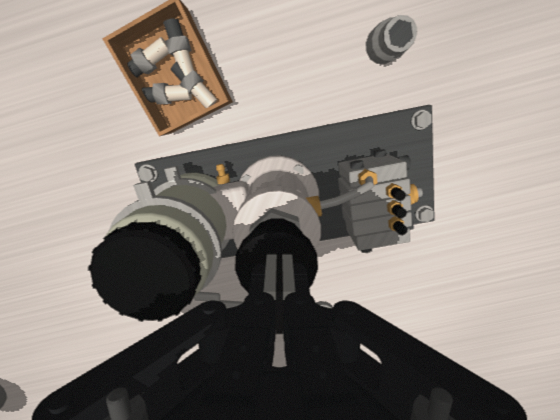

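The fingertips are on the knob (around (278,258)) with 21 mm pressed and 13 N. Next I release and press again.

>>> {"fn": "arm_command", "kwargs": {
  "rows": [
    {"grip": 0,"linear": [0,0,-16],"rot": [0,0,0]},
    {"grip": 0,"linear": [0,0,-32],"rot": [0,0,0]},
    {"grip": 0,"linear": [0,0,-32],"rot": [0,0,0]},
    {"grip": 0,"linear": [0,0,-32],"rot": [0,0,0]}
  ]
}}

```text
clock: 4.97
position: [564.5, -28.9, 185.0]
ee_rot: [0.992, -0.129, -0.0, -0.0]
contact_force: [-0.8, -0.8, 0.3]
gripper_width: -0.1
grasp_force: 0.0
```

>>> {"fn": "arm_command", "kwargs": {
  "rows": [
    {"grip": 0,"linear": [0,0,10],"rot": [0,0,0]},
    {"grip": 0,"linear": [0,0,21],"rot": [0,0,0]},
    {"grip": 0,"linear": [0,0,32],"rot": [0,0,0]},
    {"grip": 0,"linear": [0,0,33],"rot": [0,0,0]},
    {"grip": 0,"linear": [0,0,33],"rot": [0,0,0]}
  ]
}}

```text
clock: 5.6
position: [565.2, -29.0, 153.6]
ee_rot: [0.992, -0.129, 0.001, 0.0]
contact_force: [-1.7, 1.6, 11.1]
gripper_width: 0.3
grasp_force: 5.6
```

>>> {"fn": "arm_command", "kwargs": {
  "rows": [
    {"grip": 0,"linear": [0,0,-16],"rot": [0,0,0]},
    {"grip": 0,"linear": [0,0,-32],"rot": [0,0,0]},
    {"grip": 0,"linear": [0,0,-32],"rot": [0,0,0]},
    {"grip": 0,"linear": [0,0,-32],"rot": [0,0,0]},
    {"grip": 0,"linear": [0,0,-22],"rot": [0,0,0]},
    {"grip": 0,"linear": [0,0,-11],"rot": [0,0,0]},
    {"grip": 0,"linear": [0,0,-1],"rot": [0,0,0]},
    {"grip": 0,"linear": [0,0,-1],"rot": [0,0,0]},
    {"grip": 0,"linear": [0,0,-1],"rot": [0,0,0]}
  ]
}}

```text
clock: 6.72
position: [564.8, -29.2, 154.4]
ee_rot: [0.992, -0.129, 0.0, 0.0]
contact_force: [-2.0, 1.4, 11.0]
gripper_width: -0.1
grasp_force: 5.3
```

>>> {"fn": "arm_command", "kwargs": {
  "rows": [
    {"grip": 0,"linear": [0,0,-16],"rot": [0,0,0]},
    {"grip": 0,"linear": [0,0,-32],"rot": [0,0,0]},
    {"grip": 0,"linear": [0,0,-32],"rot": [0,0,0]},
    {"grip": 0,"linear": [0,0,-32],"rot": [0,0,0]},
    {"grip": 0,"linear": [0,0,-22],"rot": [0,0,0]},
    {"grip": 0,"linear": [0,0,-11],"rot": [0,0,0]},
    {"grip": 0,"linear": [0,0,0],"rot": [0,0,0]},
    {"grip": 0,"linear": [0,0,0],"rot": [0,0,0]},
    {"grip": 0,"linear": [0,0,0],"rot": [0,0,0]}
  ]
}}

```text
clock: 7.85
position: [564.8, -29.1, 154.5]
ee_rot: [0.992, -0.129, 0.0, 0.0]
contact_force: [-2.6, 1.5, 11.2]
gripper_width: 0.2
grasp_force: 5.5
```

>>> {"fn": "arm_command", "kwargs": {
  "rows": [
    {"grip": 0,"linear": [0,0,-16],"rot": [0,0,0]},
    {"grip": 0,"linear": [0,0,-32],"rot": [0,0,0]},
    {"grip": 0,"linear": [0,0,-32],"rot": [0,0,0]},
    {"grip": 0,"linear": [0,0,-32],"rot": [0,0,0]},
    {"grip": 0,"linear": [0,0,-22],"rot": [0,0,0]},
    {"grip": 0,"linear": [0,0,-11],"rot": [0,0,0]},
    {"grip": 0,"linear": [0,0,0],"rot": [0,0,0]},
    {"grip": 0,"linear": [0,0,0],"rot": [0,0,0]},
    {"grip": 0,"linear": [0,0,0],"rot": [0,0,0]}
  ]
}}

```text
clock: 8.98
position: [564.8, -29.1, 154.5]
ee_rot: [0.992, -0.129, 0.0, 0.0]
contact_force: [-3.5, 0.5, 11.0]
gripper_width: -0.0
grasp_force: 5.5
```

>>> {"fn": "arm_command", "kwargs": {
  "rows": [
    {"grip": 0,"linear": [0,0,-16],"rot": [0,0,0]},
    {"grip": 0,"linear": [0,0,-32],"rot": [0,0,0]},
    {"grip": 0,"linear": [0,0,-32],"rot": [0,0,0]},
    {"grip": 0,"linear": [0,0,-32],"rot": [0,0,0]},
    {"grip": 0,"linear": [0,0,-22],"rot": [0,0,0]},
    {"grip": 0,"linear": [0,0,-11],"rot": [0,0,0]},
    {"grip": 0,"linear": [0,0,0],"rot": [0,0,0]},
    {"grip": 0,"linear": [0,0,0],"rot": [0,0,0]},
    {"grip": 0,"linear": [0,0,0],"rot": [0,0,0]}
  ]
}}

```text
clock: 10.1
position: [564.8, -29.2, 154.5]
ee_rot: [0.992, -0.129, 0.0, 0.0]
contact_force: [-3.8, 1.4, 11.5]
gripper_width: -0.1
grasp_force: 5.5
```

>>> {"fn": "arm_command", "kwargs": {
  "rows": [
    {"grip": 0,"linear": [0,0,-16],"rot": [0,0,0]},
    {"grip": 0,"linear": [0,0,-32],"rot": [0,0,0]},
    {"grip": 0,"linear": [0,0,-32],"rot": [0,0,0]},
    {"grip": 0,"linear": [0,0,-32],"rot": [0,0,0]},
    {"grip": 0,"linear": [0,0,-22],"rot": [0,0,0]},
    {"grip": 0,"linear": [0,0,-11],"rot": [0,0,0]},
    {"grip": 0,"linear": [0,0,0],"rot": [0,0,0]},
    {"grip": 0,"linear": [0,0,0],"rot": [0,0,0]},
    {"grip": 0,"linear": [0,0,0],"rot": [0,0,0]}
  ]
}}

```text
clock: 11.22
position: [564.8, -29.1, 154.5]
ee_rot: [0.992, -0.129, 0.0, 0.0]
contact_force: [-2.9, 0.7, 11.6]
gripper_width: -0.1
grasp_force: 5.5
```

>>> {"fn": "arm_command", "kwargs": {
  "rows": [
    {"grip": 0,"linear": [0,0,-30],"rot": [0,0,0]},
    {"grip": 0,"linear": [0,0,-80],"rot": [0,0,0]},
    {"grip": 0,"linear": [-50,0,-120],"rot": [0,0,0]},
    {"grip": 0,"linear": [-50,0,-120],"rot": [0,0,0]},
    {"grip": 0,"linear": [-50,0,-120],"rot": [0,0,0]}
  ]
}}

```text
clock: 11.85
position: [515.7, -16.2, 272.1]
ee_rot: [0.992, -0.129, -0.001, 0.0]
contact_force: [-1.0, -0.2, 0.0]
gripper_width: 0.1
grasp_force: 0.0
```

Run:
```python
from h import *
p=imaging.get_image("wrist");s=arm.read_state();print(s["position"],s["clock"])
for k,z in (("pump_knob",178),("distributor",69),("indicator_pin",46)):
    for r in models.tip_of(p,k)[:2]:
        print(k,r["score"],r["pixel"],atz(p,r["pixel"],z,s).round(1))
f=cv2.cvtColor(p["frame"],cv2.COLOR_RGB2BGR)
r=models.tip_of(p,"distributor")[0]["pixel"];x,y=map(int,r)
x0=max(0,min(x-70,400));y0=max(0,y-60)
cv2.imwrite("pics/w3.png",cv2.resize(f[y0:y0+120,x0:x0+160],None,fx=5,fy=5,interpolation=cv2.INTER_CUBIC))
```

```text
[515.85379357 -16.31846542 271.47872954] 11.9
pump_knob 0.69 [277.1, 155.4] [562.3 -27.5 178. ]
distributor 0.71 [354.6, 134.8] [ 546.6 -114.4   69. ]
indicator_pin 0.47 [356.9, 20.2] [ 662.3 -143.1   46. ]
indicator_pin 0.37 [278.1, 134.5] [567.5 -29.4  46. ]
```

View pics/w3.png

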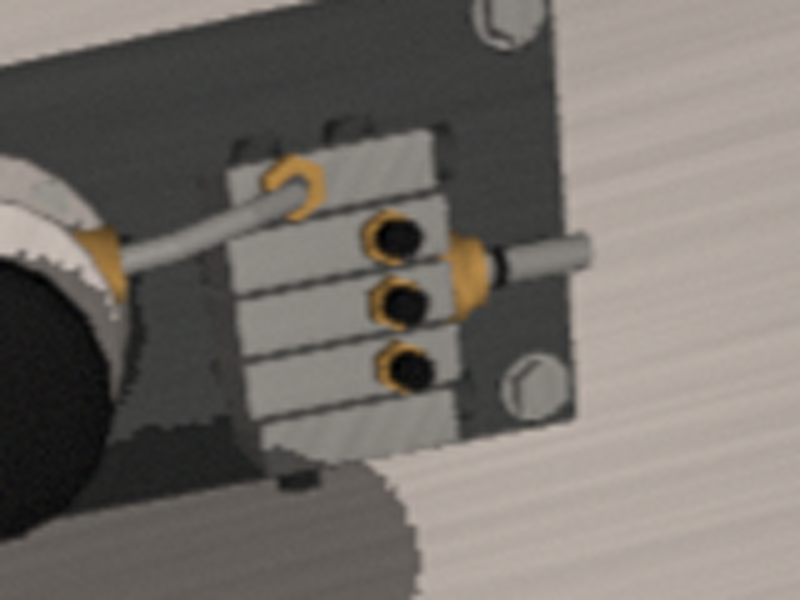

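The indicator pin is well out: its tip is at crop pixel (590,250) and the dark ring at (500,265) is fully clear of the brass bush. The arm is clear and the plunger is released.

```bash
python3 -c "
from bench import job
print(job.job_done())"
```

```text
the job is handed in; nothing more can be done
None
```

The lubrication set is primed and the job handed in: after seven full strokes the wrist camera showed the indicator pin's dark ring clear of the bush, the fingers are off the knob so the plunger can spring up, and I moved nothing else on the bench.

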